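Walk the gearbox round to the fence

TASK

Never lifting it, turn the heavy grey gearbox on the cloth by pushing at its corners with the fingers until one of its long sides (either one) faces the aluminium fence squarely while it still stands clear of the fence. Then push it up until that long side sits flush against the fence, somewhere near the middle of the fence's length. Leave the pulley, jar, tape roll and screwdriver alone.

Things in the scene. Friction and masses are not known exactly. Their poses are not given: they have to be found in the camera images.
- gearbox: Loose grey gearbox, a block, 130 mm along its y axis, 84 along x, sides upright to 50 mm, dark cover plate on top to 55, brass plug to 61. 0.95 to 1.7 kg, evenly spread, slides at 5 to 12 N. Blue plates on both long sides (+x, -x; they count alike), bright discs on the short ends. Origin: centre of underside. Starts on the robot's side of the fence, clear of it, long sides 43 to 90 degrees off parallel, either sense.
- fence: Fixed aluminium angle (fence) beyond the gearbox seen from the robot. Its upright working face is 280 mm long (along y), 35 mm high and looks along its -x axis, to the gearbox. Origin: on the working face at table level, mid-length; x points behind the face, where the 6 mm upright, bolted foot and ribs reach 46 mm.
- pulley: Bystander: dark cast belt pulley lying flat, 84 mm diameter, 32 mm high with its hub, origin under its centre. Beside the fence's +y end, nearer to the robot.
- jar: Bystander: green glass jar with brass lid, 68 mm diameter, 110 mm high, origin under its centre. Off the fence's -y end.
- tape: Bystander: roll of black tape lying flat, 64 mm diameter, 19 mm high, origin under its centre. On the -y side, nearer to the robot.
- driver: Bystander: screwdriver with green handle lying flat, about 0.2 m long along its x axis (handle towards its -x), off the fence's +y end, roughly in line with the fence.
Not all that is in view belongs to the job. What is meant by the gearbox is not orange, pink or turquoise, and is the larger of those in its own colour.

How it is judged:
By the outcome, as a careful person would: the job done as asked, in the order asked, and still so for the second after the job is handed in, with the robot touching nothing.
It also fails if it takes over 64 s, if anything falls off the work surface, if the arm or the gripper's body presses on something with over 40 N, if the wrist force passes 120 N, or if a joint passes its speed limit or range.

ROBOT

A 6-joint arm with a two-finger parallel gripper is mounted at the origin on the work surface. World frame = base frame: x ahead of the robot, y to its left, z up, the work surface at z = 0. Lengths are in mm, angles in rad, forces in N, time in s.
With the tool pointing down it reaches from about 350 to 875 mm from the base axis. Payload 4.2 kg.
Tool frame: the origin (TCP) lies midway between the tips of the shut fingers; the grasp point (between the pads) lies 19 mm behind it; y points along the fingers, x is the direction in which the jaws open and shut, and the axes are right-handed (so a half turn about y gives the same grasp; the last joint's range is limited). The gripper opens to 85 mm and grips with 20 to 120 N. Pads are 22 mm wide; open, the fingers measure 114 mm over their backs; the gripper's body (76 mm by 85 mm) begins 54 mm behind the grasp point. The pads swing forward as they close: fully open they stand 13 mm farther back than shut.
Start: joints at [1.394, 0.385, 0.008, 0, -1.194, -0.259], TCP at [263.801, 566.576, 231.312] pointing down, gripper open.
Joint ranges: [-3.14, 3.14], [-1.21, 2.06], [-1.07, 1.41], [-3.16, 2.05], [-2.99, -0.16], [-3.1, 3.1]. Speed limits (rad/s): [2.79, 2.79, 3.14, 3.14, 3.14, 3.14].

INTERFACE

Orientations are given as a unit quaternion [x, y, z, w].
In Python, from bench import read_state, get_image, job_done gives the robot as it stands.
- The arm moves only by the tool play_rows, never from a script. Its argument "series" is a list of rows, each a list of 7 numbers: the shift along the tool's x, y, z in m, then the turn, a rotation vector about the tool's x, y, z in rad, then the finger opening in m, from 0 to 0.0854. In form: [[x, y, z, wx, wy, wz, claw], ...]. A call has 1 to 10 rows; each row shifts and turns the pose as measured when the row begins, along the tool's axes as they then stand; what a row does not reach is not made up. A row lasts 1/10 s, in which the tool goes at most 50 mm and 8.59 degrees, less where a joint would pass 70% of its speed; a pose out of reach is approached as far as the arm can. A call with a gripper value outside its range is refused whole. The fingers move at their own pace and stop on an object; the grip force is fixed at half the most. Time passes only in rows, so rows that do not move let the fingers close. It gives the time, the measured TCP pose, the force and the opening at its end, in the units of the state.
- read_state(): the state, without advancing time (a new reading comes with each control period).
- get_image(name): name is "scene" or "top" or "wrist"; returns a dict with "color" (384x512x3 uint8, red, green, blue), "intrinsics" (3x3 intrinsics, pixels), "D" ([k1, k2, p1, p2, k3] as OpenCV has them; the pictures are not rectified), "origin" and "orientation" of the camera in the world. Camera axes: x right, y down, z forward; pixel columns grow to the right and rows downward; lengths in mm; the calibration is good to about 2 mm. A picture is of the moment at which its call begins. There is no depth.
- job_done(): hands the job in, once; it reports no verdict.
The state is a dict: "clock": time; "joints": joint angles; "joint_vel": joint speeds; "joint_efforts": joint torques, N m; "position": TCP position; "ee_rot": TCP orientation; "contact_force": force on the tool from outside, world axes, zero at the start; "wrist_torque": the same for the moment, N m; "gripper_width": finger opening in mm.
Only numpy, scipy, OpenCV 4.12 (cv2) and the standard library are available. Lean on these libraries where they do the work, as an engineer would, in place of code of your own. Each camera call takes 0.05 s, during which the arm holds its last target. There are 200 camera calls.

## Working session

There is one attempt and no reset: what is moved stays moved. The work goes in short steps, Python scripts to look and compute and a tool call to move; the robot and the scene stay as the last step left them, time stands still between calls to the robot, and variables do not carry over. Pictures are saved under pics/ and viewed, about 8 in all and at most 12, crops included, and the job is handed in when it is done.

Besides the shell and the picture viewer there is one more tool, called after "Emit:" as a command line: name --pt "numbers of a row" for each row, then --argument value for the rest. play_rows: Moves the arm, as the interface text tells. Its arguments: {"type":"object","properties":{"series":{"type":"array","items":{"type":"array","items":{"type":"number"}}}},"required":["series"]}

```bash
mkdir -p pics
cat > h.py <<'E'
import numpy as np, cv2
from scipy.spatial.transform import Rotation as R
from bench import read_state, get_image, job_done
def grab(n,f):
    d=get_image(n); cv2.imwrite(f,d["color"][:,:,::-1]); return d
def rot(d):
    o=np.array(d["orientation"],float); return R.from_quat(o).as_matrix() if o.size==4 else o.reshape(3,3)
def back(d,px,z):
    p=cv2.undistortPoints(np.array(px,float).reshape(-1,1,2),np.array(d["intrinsics"]),np.array(d["D"])).reshape(-1,2)
    r=np.c_[p,np.ones(len(p))]@rot(d).T; o=np.array(d["origin"]); z=np.broadcast_to(z,len(p))
    return o+r*((z-o[2])/r[:,2])[:,None]
def proj(d,P):
    M=rot(d).T; return cv2.projectPoints(np.array(P,float).reshape(-1,3),cv2.Rodrigues(M)[0],-M@np.array(d["origin"]),np.array(d["intrinsics"]),np.array(d["D"]))[0].reshape(-1,2)
E
python3 - <<'E'
from h import *
import pickle
for n in("top","scene"):
    d=grab(n,f"pics/{n}0.png"); pickle.dump(d,open(n+"0.pkl","wb")); print(n,d["origin"],d["orientation"],d["intrinsics"])
a,b=cv2.imread("pics/top0.png"),cv2.imread("pics/scene0.png")
cv2.imwrite("pics/top0b.png",cv2.resize(a,(800,600)))
cv2.imwrite("pics/scene0b.png",cv2.resize(b,(800,600)))
s=read_state();print(s)
E
```

```text
top [ 527.25542984   40.91088521 1026.12039372] [-0.70325983  0.71082753 -0.01155814  0.0040294 ] [[377.89028261   0.         254.07237309]
 [  0.         377.89028261 192.52245964]
 [  0.           0.           1.        ]]
scene [ 987.67817731 -406.50209929  818.46194761] [ 0.88324252  0.3417826  -0.11899068 -0.29817532] [[346.46421479   0.         247.64131457]
 [  0.         346.46421479 185.18578985]
 [  0.           0.           1.        ]]
{'clock': 0.1, 'joints': array([ 1.39361241e+00,  3.85455608e-01,  6.76393410e-03, -4.14026053e-04,
       -1.19402423e+00, -2.58619602e-01]), 'joint_vel': array([-0.00167981, -0.00128812,  0.00332815,  0.00032878, -0.000189  ,
        0.00174109]), 'joint_efforts': array([-3.24856319e-04, -3.93317020e+01,  1.88930994e+01,  4.19799596e+00,
       -2.57072250e-03,  2.66755407e-06]), 'position': array([263.59440808, 566.11346183, 230.3491834 ]), 'ee_rot': array([ 0.38060016, -0.59588925,  0.59670289, -0.37948015]), 'contact_force': array([-0.47258648, -0.26693288, -0.18131368]), 'wrist_torque': array([-0.03060774, -0.04886734, -0.02539348]), 'gripper_width': 85.4626230121988}
```

View pics/top0b.png

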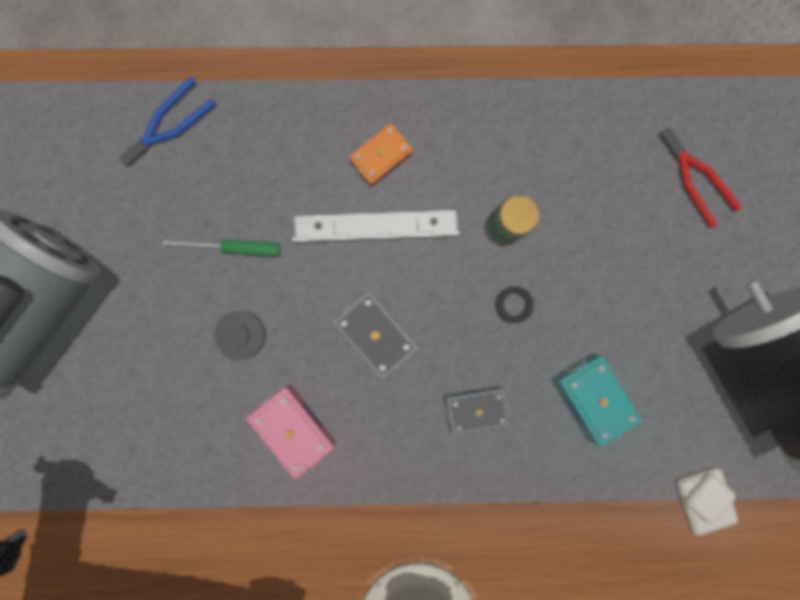

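View pics/scene0b.png

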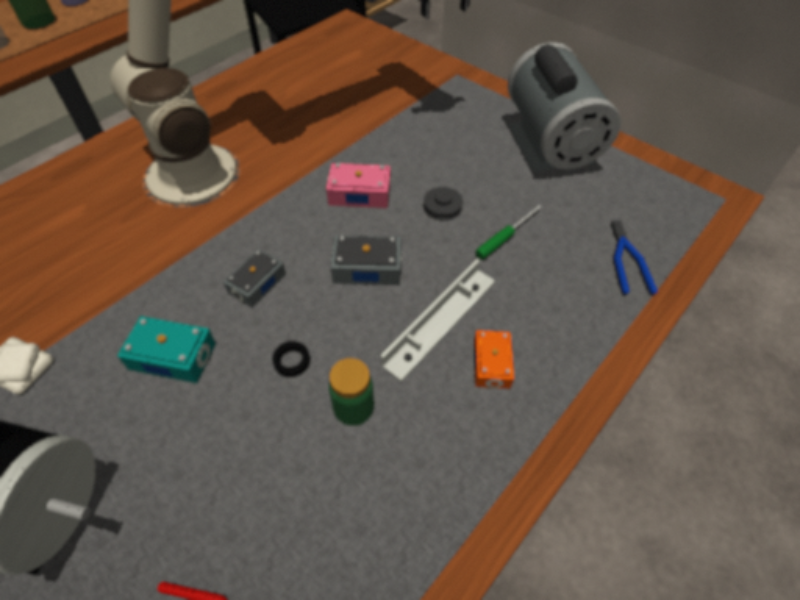

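The top view (800x600) shows several gearboxes: a large grey one at (375,335), a small grey one at (478,411), pink (290,432), turquoise (600,400) and orange (381,154). The large grey one fits, because it is the bigger of the two grey ones and lies in front of the fence, whose face edge runs from about (294,240) to (459,235). I'll confirm this with a crop.

Run:
```python
import cv2
a=cv2.imread("pics/top0.png")[125:275,180:320]
cv2.imwrite("pics/c1.png",cv2.resize(a,(560,600),interpolation=cv2.INTER_CUBIC))
```

```text
(no output)
```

View pics/c1.png

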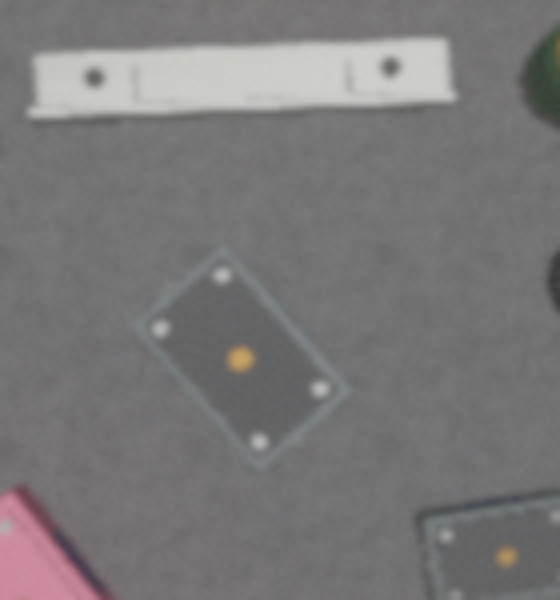

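The crop confirms the large grey gearbox. Its top corners are at about (224,247), (138,325), (262,467) and (349,390), and the fence edge runs (29,113)-(456,98).

```bash
cat >> h.py <<'E'
def box(d,px):
    P=back(d,px,50)[:,:2]; c=P.mean(0)
    return P,c
E
python3 - <<'E'
from h import *
import pickle
d=pickle.load(open("top0.pkl","rb"))
def full(p): return (np.array(p,float)+.5)/4-.5+[180,125]
P=back(d,full([(224,247),(138,325),(262,467),(349,390)]),50)[:,:2]
print(P.round(1),P.mean(0),[np.linalg.norm(P[i]-P[(i+1)%4]).round(1) for i in range(4)])
u=P[2]-P[1]+P[3]-P[0];print("long axis ang deg",np.degrees(np.arctan2(u[1],u[0])))
F=back(d,full([(29,113),(456,98)]),35)[:,:2];f=F[0]-F[1];print("fence",F.round(1),F.mean(0),np.linalg.norm(f),np.degrees(np.arctan2(f[1],f[0])))
sc=lambda p:(np.array(p,float)+.5)*.64-.5
for n,p,z in(("pulley",(240,335),25),("jar",(519,215),110),("tape",(514,304),19),("small",(478,411),40),("pink",(290,432),50),("drv",(250,247),12),("drvend",(280,249),12)):print(n,back(d,sc([p]),z).round(0))
s=read_state();print(R.from_quat(s["ee_rot"]).as_matrix().round(3))
E
```

```text
[[565.1  77.9]
 [515.4 133.8]
 [423.1  54.8]
 [472.   -1.8]] [493.89297031  66.16989447] [np.float64(74.8), np.float64(121.5), np.float64(74.8), np.float64(122.6)]
long axis ang deg -139.44011052692392
fence [[655.  205.5]
 [662.2 -75.1]] [658.61109768  65.16349562] 280.69542006654194 91.47910537145457
pulley [[495. 296.  25.]]
jar [[ 680. -160.  110.]]
tape [[ 542. -169.   19.]]
small [[ 364. -102.   40.]]
pink [[336. 209.  50.]]
drv [[645. 282.  12.]]
drvend [[641. 230.  12.]]
[[-0.422 -0.001  0.906]
 [-0.906 -0.002 -0.422]
 [ 0.002 -1.     0.   ]]
```

Emit:
play_rows --pt "0.037 0 0.0325 0 0 0 0" --pt "0.037 0 0.0325 0 0 0 0" --pt "0.037 0 0.0325 0 0 0 0" --pt "0.037 0 0.0325 0 0 0 0" --pt "0.037 0 0.0325 0 0 0 0" --pt "0.037 0 0.0325 0 0 0 0" --pt "0.037 0 0.0325 0 0 0 0" --pt "0.037 0 0.0325 0 0 0 0" --pt "0.037 0 0.0325 0 0 0 0" --pt "0.037 0 0.0325 0 0 0 0"

```text
clock: 1.1
position: [400.7, 88.0, 227.1]
ee_rot: [0.386, -0.592, 0.596, -0.381]
contact_force: [1.4, 0.3, 0.7]
gripper_width: -0.3
```

```bash
cat >> h.py <<'E'
def todo(x,y,z,h):
    """tool-frame shift (m) and total wy to reach TCP x,y,z, tool z heading h deg"""
    s=read_state(); M=R.from_quat(s["ee_rot"]).as_matrix(); p=np.array(s["position"])
    a=np.degrees(np.arctan2(M[1,2],M[0,2])); sh=M.T@(np.array([x,y,z])-p)/1000
    print("t",round(s["clock"],2),"pos",p.round(1),"head",a.round(1),"tiltz",M[2].round(3),"F",np.round(s["contact_force"],1),"j",np.round(s["joints"],2))
    print("shift",sh.round(4),"wy",round(-np.radians(h-a),3))
E
python3 -c "
from h import *
todo(404,91,100,-49.4)"
```

```text
t 1.1 pos [400.7  88.  227.1] head -24.3 tiltz [ 0.009 -1.     0.   ] F [1.4 0.3 0.7] j [ 0.62  0.02 -0.48  0.01 -1.08  0.52]
shift [-0.0052  0.1271  0.0018] wy 0.437
```

Emit:
play_rows --pt "-0.002 0.04 0 0 0.109 0 0" --pt "-0.002 0.04 0 0 0.109 0 0" --pt "0 0.04 0 0 0.109 0 0" --pt "0 0.04 0 0 0.109 0 0" --pt "0 0.02 0 0 0 0 0" --pt "0 0.012 0 0 0 0 0" --pt "0 0.01 0 0 0 0 0" --pt "0 0 0 0 0 0 0"

```text
clock: 1.9
position: [404.0, 82.1, 19.2]
ee_rot: [0.235, -0.665, 0.669, -0.233]
contact_force: [0.4, -0.4, 0.6]
gripper_width: 0.3
```

```bash
python3 -c "
from h import *
todo(404,91,17,-49.4)
d=grab('top','pics/t1.png');g=cv2.imread('pics/t1.png')[125:275,160:340]
cv2.imwrite('pics/t1c.png',cv2.resize(g,(720,600),interpolation=cv2.INTER_CUBIC))"
```

```text
t 1.9 pos [404.   82.1  19.2] head -51.3 tiltz [ 0.005 -1.     0.005] F [ 0.4 -0.4  0.6] j [ 0.6   0.34 -0.76  0.01 -0.47  0.06]
shift [-0.0056  0.0021 -0.007 ] wy -0.033
```

View pics/t1c.png

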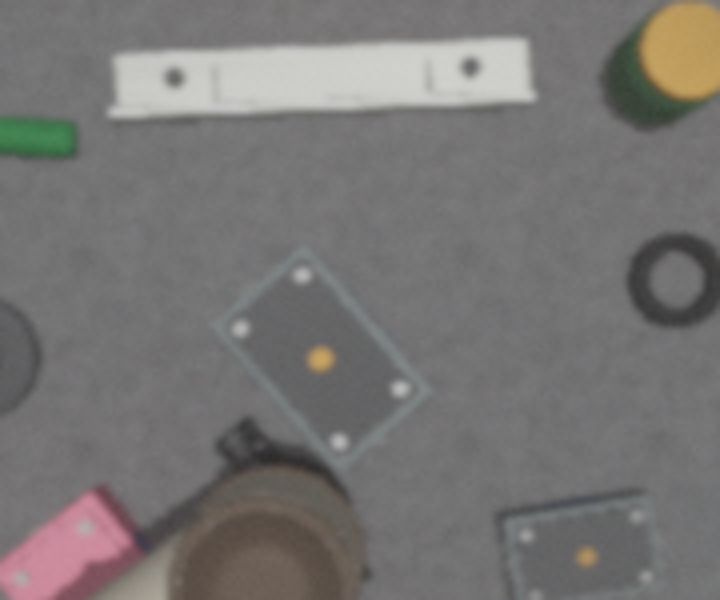

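The gearbox is undisturbed. The pusher stands beside its robot-side left face, close to the corner at (343,465).

Emit:
play_rows --pt "-0.004 0.002 0.006 0 -0.03 0 0" --pt "-0.004 0 0.006 0 0 0 0" --pt "0 0 0.006 0 0 0 0" --pt "0 0 0.006 0 -0.05 0 0" --pt "0 0 0.006 0 -0.06 0 0" --pt "0 0 0.006 0 -0.06 0 0" --pt "0 0 0.006 0 -0.06 0 0" --pt "0 0 0.006 0 -0.06 0 0"

```text
clock: 2.75
position: [437.8, 49.0, 19.6]
ee_rot: [0.344, -0.62, 0.621, -0.333]
contact_force: [-4.9, 2.1, 1.3]
gripper_width: -0.1
```

```bash
python3 -c "
from h import *
todo(404,91,17,-49.4)
d=grab('top','pics/t2.png');g=cv2.imread('pics/t2.png')[125:275,160:340]
cv2.imwrite('pics/t2c.png',cv2.resize(g,(720,600),interpolation=cv2.INTER_CUBIC))"
```

```text
t 2.75 pos [437.8  49.   19.6] head -32.7 tiltz [ 0.015 -1.    -0.006] F [-4.9  2.1  1.3] j [ 0.48  0.38 -0.68  0.   -0.52  0.51]
shift [-0.0171  0.0027 -0.0511] wy 0.291
```

View pics/t2c.png

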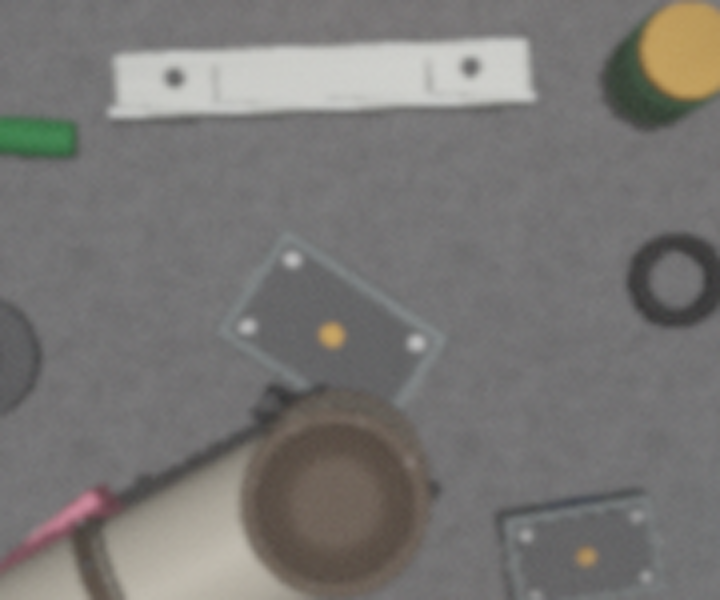

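The gearbox turned about 15°; the far-edge screws at (292,259) and (416,342) show about 36° still to go. Contact is good, so I'll continue on the arc.

Emit:
play_rows --pt "0.001 0 0.006 0 -0.055 0 0" --pt "0.001 0 0.006 0 -0.065 0 0" --pt "0.001 0 0.006 0 -0.065 0 0" --pt "0.001 0 0.006 0 -0.065 0 0" --pt "0.001 0 0.006 0 -0.065 0 0" --pt "0.001 0 0.006 0 -0.065 0 0"

```text
clock: 3.4
position: [457.4, 23.5, 19.8]
ee_rot: [-0.463, 0.549, -0.542, 0.437]
contact_force: [-6.4, 0.9, 4.9]
gripper_width: 0.0
```

```bash
cat >> h.py <<'E'
def screws(d):
    """bright blobs near the gearbox top (z 55) in world"""
    g=cv2.cvtColor(d["color"],cv2.COLOR_RGB2GRAY); hsv=cv2.cvtColor(d["color"],cv2.COLOR_RGB2HSV)
    m=((g>150)&(hsv[:,:,1]<60)).astype(np.uint8); n,_,st,c=cv2.connectedComponentsWithStats(m)
    for i in range(1,n):
        if st[i,4]<40 and 200<c[i][0]<290 and 155<c[i][1]<250: print("screw",c[i].round(1),st[i,4],back(d,[c[i]],55)[0,:2].round(1))
    m=((hsv[:,:,0]>10)&(hsv[:,:,0]<25)&(hsv[:,:,1]>120)).astype(np.uint8); n,_,st,c=cv2.connectedComponentsWithStats(m)
    for i in range(1,n):
        if 8<st[i,4]<80 and 200<c[i][0]<290 and 155<c[i][1]<240: print("plug",c[i].round(1),st[i,4],back(d,[c[i]],61)[0,:2].round(1))
E
python3 -c "
from h import *
todo(404,91,17,1.5)
d=grab('top','pics/t3.png');screws(d)
import pickle;screws(pickle.load(open('top0.pkl','rb')))"
```

```text
t 3.4 pos [457.4  23.5  19.8] head -11.0 tiltz [ 0.021 -0.999 -0.031] F [-6.4  0.9  4.9] j [ 0.41  0.41 -0.62 -0.   -0.58  0.97]
shift [-0.0562  0.0036 -0.0651] wy -0.218
screw [229.  187.5] 8 [562.2  94.7]
screw [265. 198.] 9 [534.2   2.5]
screw [223. 207.] 9 [512.3 110.6]
screw [235.1 193.1] 8 [547.6  79.1]
screw [219.7 206.9] 9 [512.7 119.1]
screw [259.5 221.8] 10 [473.3  17.3]
screw [244.3 234.9] 9 [440.3  56.6]
```

Emit:
play_rows --pt "0.001 0 0.006 0 -0.075 0 0" --pt "0.001 0 0.006 0 -0.075 0 0" --pt "0 0 -0.02 0 -0.03 0 0" --pt "0 0 -0.025 0 0 0 0.0854" --pt "0 0 -0.01 0 0 0 0.0854"

```text
clock: 3.95
position: [411.6, 18.9, 22.9]
ee_rot: [-0.509, 0.51, -0.499, 0.482]
contact_force: [0.0, 0.1, 0.4]
gripper_width: 28.4
```

```bash
python3 -c "
from h import *
d=grab('top','pics/t4.png');screws(d)
todo(420,58,9,1.5)"
```

```text
screw [228. 187.] 9 [563.5  97.3]
screw [264.5 194.5] 12 [543.2   3.7]
screw [224. 207.] 9 [512.3 108. ]
screw [260.5 214.2] 10 [492.8  14.6]
t 4.0 pos [410.9  18.8  23. ] head -1.0 tiltz [ 0.016 -0.999 -0.038] F [-1.3 -0.4 -0.2] j [ 0.44  0.35 -0.73 -0.   -0.54  1.12]
shift [-0.0396  0.013   0.009 ] wy -0.043
```

Emit:
play_rows --pt "-0.02 0.006 0 0.038 -0.043 0.016 0.0854" --pt "-0.02 0.006 0 0 0 0 0.0854" --pt "0 0.004 0 0 0 0 0.0854" --pt "0 0 0 0 0 0 0.0854"

```text
clock: 4.4
position: [415.8, 62.0, 8.3]
ee_rot: [-0.502, 0.492, -0.495, 0.511]
contact_force: [-0.4, -0.5, -0.4]
gripper_width: 85.4
```

```bash
python3 -c "
from h import *
todo(420,58,9,1.5);print(read_state()['gripper_width'])"
```

```text
t 4.4 pos [415.8  62.    8.3] head 1.5 tiltz [-0.005 -1.     0.011] F [-0.4 -0.5 -0.4] j [ 0.54  0.37 -0.76  0.   -0.43  1.06]
shift [ 0.0041 -0.0007  0.0041] wy 0.0
85.43208567323448
```

Emit:
play_rows --pt "0.004 0 0.01 0 0 0 0.0854" --pt "0 0 0.01 0 0 0 0.0854" --pt "0 0 0.01 0 0 0 0.0854" --pt "0 0 0.01 0 0 0 0.0854" --pt "0 0 0.006 0 0 0 0.0854" --pt "0 0 0.006 0 0 0 0.0854" --pt "0 0 0.006 0 0 0 0.0854" --pt "0 0 0.006 0 0 0 0.0854" --pt "0 0 0.006 0 0 0 0.0854" --pt "0 0 0.006 0 0 0 0.0854"

```text
clock: 5.4
position: [483.1, 50.0, 5.9]
ee_rot: [0.51, -0.503, 0.493, -0.494]
contact_force: [-5.9, 0.4, 4.0]
gripper_width: 85.3
```

```bash
python3 -c "
from h import *
d=grab('top','pics/t5.png');screws(d)
todo(420,58,9,1.5)"
```

```text
screw [225.1 186.7] 9 [564.4 104.7]
screw [262.5 186.8] 10 [563.1   8.6]
screw [262.8 206.8] 6 [511.6   8.3]
t 5.45 pos [484.   50.    5.9] head 0.5 tiltz [ 0.006 -1.    -0.024] F [-3.8 -3.4  0.8] j [ 0.43  0.46 -0.57 -0.01 -0.56  1.15]
shift [-0.0085 -0.0017 -0.064 ] wy -0.018
```

Emit:
play_rows --pt "-0.001 -0.001 0.005 0.02 -0.01 0 0.0854" --pt "-0.001 -0.001 0.005 0 -0.01 0 0.0854" --pt "0 -0.001 0.005 0 0 0 0.0854" --pt "0 0 0.004 0 0 0 0.0854"

```text
clock: 5.85
position: [495.2, 48.8, 5.9]
ee_rot: [0.514, -0.495, 0.491, -0.499]
contact_force: [-9.4, 1.8, 5.5]
gripper_width: 85.8
```

```bash
python3 -c "
from h import *
d=grab('top','pics/t6.png');screws(d)
todo(420,58,9,1.5);g=cv2.imread('pics/t6.png')[125:275,160:340]
cv2.imwrite('pics/t6c.png',cv2.resize(g,(720,600),interpolation=cv2.INTER_CUBIC))"
```

```text
screw [261.8 182. ] 10 [575.5  10.3]
screw [224.5 183.2] 10 [573.4 106.2]
screw [263.3 202. ] 7 [524.   7.]
t 5.9 pos [495.8  48.9   5.9] head 1.5 tiltz [ 0.011 -1.    -0.02 ] F [-3.6 -0.9  0.5] j [ 0.43  0.47 -0.55  0.01 -0.57  1.17]
shift [-0.0111 -0.0018 -0.0756] wy 0.0
```

View pics/t6c.png

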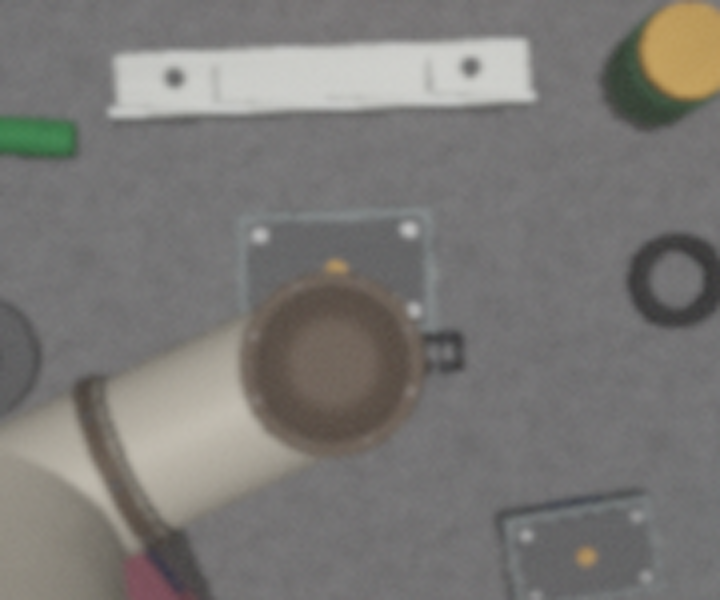

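The far screws at (260,236) and (409,229) are parallel to the fence edge, so the gearbox faces it squarely and stands about 65 mm clear. Next I push it straight up to the fence.

Emit:
play_rows --pt "-0.001 -0.001 0.007 0.01 0 0 0.0854" --pt "-0.001 -0.001 0.007 0 0 0 0.0854" --pt "-0.001 0 0.007 0 0 0 0.0854" --pt "-0.001 0 0.007 0 0 0 0.0854" --pt "-0.001 0 0.007 0 0 0 0.0854" --pt "-0.001 0 0.007 0 0 0 0.0854" --pt "-0.001 0 0.007 0 0 0 0.0854"

```text
clock: 6.6
position: [535.3, 53.0, 6.0]
ee_rot: [0.52, -0.497, 0.49, -0.492]
contact_force: [-7.9, -1.3, 4.4]
gripper_width: 85.6
```

```bash
python3 -c "
from h import *
d=grab('top','pics/t7.png');screws(d)
todo(420,58,9,1.5)"
```

```text
screw [260. 166.] 9 [616.8  14.5]
screw [222.5 167.4] 11 [614.2 110.8]
t 6.65 pos [537.2  53.5   6.1] head 1.5 tiltz [ 0.019 -0.999 -0.033] F [-2.8 -0.7 -0.5] j [ 0.4   0.53 -0.44  0.01 -0.65  1.19]
shift [-0.0075  0.0007 -0.1171] wy -0.001
```

Emit:
play_rows --pt "0 -0.001 0.006 0.02 0 0.01 0.0854" --pt "0 -0.001 0.006 0 0 0 0.0854" --pt "0 0 0.006 0 0 0 0.0854" --pt "0 0 0.004 0 0 0 0.0854" --pt "0 0 0.004 0 0 0 0.0854"

```text
clock: 7.15
position: [561.4, 53.5, 6.7]
ee_rot: [0.514, -0.496, 0.491, -0.499]
contact_force: [-6.8, 0.4, 2.5]
gripper_width: 85.4
```

Emit:
play_rows --pt "0 0 0.004 0 0 0 0.0854" --pt "0 0 0.004 0 0 0 0.0854"

```text
clock: 7.35
position: [561.6, 52.9, 6.3]
ee_rot: [0.52, -0.499, 0.487, -0.493]
contact_force: [-18.1, 4.9, 9.9]
gripper_width: 85.3
```

```bash
python3 -c "
from h import *
d=grab('top','pics/t8.png');screws(d)
todo(420,58,9,1.5)"
```

```text
screw [259.8 156. ] 10 [642.6  14.7]
screw [222.5 157. ] 4 [640.9 110.7]
t 7.4 pos [561.5  52.9   6.2] head 1.5 tiltz [ 0.014 -0.999 -0.04 ] F [-16.6   3.1   9.2] j [ 0.38  0.56 -0.36 -0.   -0.69  1.22]
shift [-0.0088  0.0027 -0.1414] wy -0.0
```

The force has risen and motion has stopped, so it is at the fence. I'll press a little more to seat it, then back away.

Emit:
play_rows --pt "0 0 0.008 0.02 0 0 0.0854" --pt "0 0 0.008 0.01 0 0 0.0854" --pt "0 0 0.008 0 0 0 0.0854"

```text
clock: 7.7
position: [560.6, 50.7, 3.9]
ee_rot: [0.528, -0.503, 0.484, -0.484]
contact_force: [-25.0, 5.2, 15.7]
gripper_width: 85.2
```

Emit:
play_rows --pt "0 0 -0.006 0 0 0 0.0854" --pt "0 0 -0.02 0 0 0 0.0854" --pt "0 0 -0.03 0 0 0 0.0854" --pt "0 -0.02 -0.04 0 0 0 0.0854" --pt "0 -0.04 -0.04 0 0 0 0.0854" --pt "0 -0.04 -0.03 0 0 0 0.0854" --pt "0 -0.03 -0.02 0 0 0 0.0854" --pt "0 0 0 0 0 0 0.0854" --pt "0 0 0 0 0 0 0.0854"

```text
clock: 8.6
position: [402.5, 57.5, 151.3]
ee_rot: [0.513, -0.491, 0.49, -0.506]
contact_force: [-0.2, -0.6, -0.4]
gripper_width: 85.5
```

```bash
python3 -c "
from h import *
d=grab('top','pics/t9.png');screws(d);e=grab('scene','pics/s9.png')
todo(420,58,9,1.5)
g=cv2.imread('pics/t9.png')[110:230,180:340];h=cv2.imread('pics/s9.png')[130:250,200:360]
cv2.imwrite('pics/f.png',np.vstack([cv2.resize(x,(400,300),interpolation=cv2.INTER_CUBIC) for x in(g,h)]))"
```

```text
screw [259.8 156. ] 10 [642.6  14.7]
screw [222.3 157.1] 9 [640.6 111.1]
screw [260.2 176. ] 10 [591.   14.2]
screw [223.  177.5] 8 [588.1 109.9]
t 8.7 pos [402.   57.  150.1] head 2.1 tiltz [ 0.009 -1.    -0.012] F [-0.1 -0.  -0.1] j [ 0.55  0.1  -0.61  0.   -0.87  1.06]
shift [-0.0015  0.1409  0.0196] wy 0.011
```

View pics/f.png

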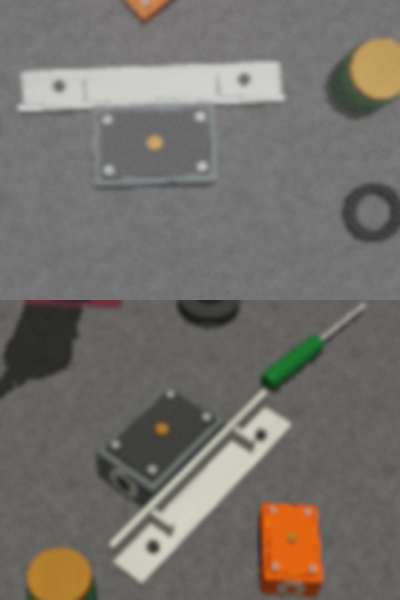

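The gearbox sits flush along the fence in both views, with its top-view centre at (154,143). The neighbouring objects are where they were.

```bash
python3 -c "
from h import *
print(job_done())"
```

```text
the job is handed in; nothing more can be done
None
```

The large grey gearbox now sits with one long side flush against the fence, near the middle of its length, and the job is handed in after about 9 s of robot time. It was never lifted. I turned it about 51° by pushing near one corner with the shut fingers. The open fingers, used as a wide bar, then squared it and pushed it up.

- **Square before the final push:** the long side was within about 0.3° of parallel to the fence while still about 65 mm clear.
- **Against the fence:** pushing stopped with the force rising to about 25 N along x. That is well below the 120 N limit.
- **Final pose:** its centre measures about (616, 62) mm, where full contact predicts x of about 617. Its long axis reads about 91.5°, against 91.5° for the fence. It is about 3 mm from the fence's mid-length.
- **Surroundings:** the gripper was raised clear and read about 0 N. The pulley, jar, tape roll and screwdriver look untouched in the pictures; I did not re-measure them.

No check failed. The gearbox outline measured about 8 mm small in the first picture, probably because I picked the corners inside the rim. I therefore took the later angles and positions from the cover screws.

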